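# Release a locked centrifuge lid through a hidden hole

## Task

The centrifuge has lost power with its lid locked. Take the square-handled release rod from the two-hole stand, slide its tip along the groove hidden under the centrifuge's front overhang until you feel the release hole, and push it in until the lid springs open. Then hang the rod back in the empty hole of the stand with its handle down on the plate, leaving the stirrer beside it and the other things on the bench as they are.

Things in the scene. Friction and masses are not known exactly. Their poses are not given: they have to be found in the camera images.
- rod_handle (a point): release rod: middle of its handle, a square aluminium bar 24 x 24 mm, 55 mm tall. z runs along the rod from tip to handle; x and y are square to the handle's flat sides. The handle's underside is 27.5 mm and the rod's tip 147.5 mm below this point. At the start it hangs upright in one of the stand's two holes, the handle's underside resting on the top plate. 0.11 to 0.18 kg
- rod_seat (a point): centre of the underside of the rod's handle, where the round rod begins; same axes as rod_handle
- rod: the release rod; origin at rod_seat, z along the rod towards the handle
- stand: fixed stand, origin on the bench under its middle, z up: dark foot 100 x 190 mm, 10 mm thick, and a white top plate 50 x 170 x 12 mm, upper side 138 mm above the bench, a leg at each end. Two through holes of 17 mm diameter, 90 mm apart along the stand's y; one holds the release rod, the other the stirrer, either way round.
- place_a (a point): centre of the stand's hole on its -y side, at the plate's upper side (138 mm above the bench); z up
- place_b (a point): centre of the stand's hole on its +y side, at the plate's upper side; z up
- stirrer: another steel rod (8 mm) hanging in the stand's other hole, with a flat round collar and a thin round knob 42 mm tall on top in place of the square handle; not needed. Origin at the collar's underside
- centrifuge: fixed white bench centrifuge, 280 x 270 mm, 180 mm high with its lid; origin on the bench under its middle, front towards -x (the robot). Under its overhanging front head lies a grey service face between two side cheeks (inner faces at y = +-113 mm, front edges at x = -108 mm). The face rises away from the robot at 35 degrees to the bench and has a groove across it, parallel to y.
- groove_mid (a point): middle of the flat floor of the groove, which is 17 mm wide, 119 mm long (along y) and 6 mm deep. Axes parallel to the centrifuge's (not tilted). Straight into the face is 35 degrees from vertical: sin 35 along +x, cos 35 downwards. In the floor, on the groove's centre line, is one round hole, 15 mm wide, up to 29 mm either side of this point; where is not told: feel for it.
- release_bar (a joint): travel in m of a sprung bar behind the hole, moving straight into the face: 0 at rest (its surface 12 mm below the groove floor), 0.015 fully in. Takes about 2 N to start, 6 N at the end; springs back when let go; frees the lid at about 0.011
- lid (a joint): lid angle, rad: 0 shut and locked; once freed it springs up by itself to about 0.6 about its rear hinge and stays there
- lid_front (a point): middle of the lid's front edge (grey plastic, 20 mm thick, 250 mm wide)
- tip_box: bystander: blue box with a clear lid, 85 x 120 mm, 63 mm tall, origin under its middle
- tip_box2: bystander: a second such box
- beaker: bystander: glass beaker, 72 mm across, 95 mm tall, origin under its middle
- reagent: bystander: amber jar, 72 mm across, 150 mm tall, origin under its middle
- wash_bottle: bystander: white bottle, 68 mm across, 190 mm tall, origin under its middle
- notebook: bystander: black notebook, 150 x 210 x 16 mm, lying flat, origin under its middle
- tube_rack: bystander: white rack with capped tubes, 80 x 200 mm, 103 mm tall, origin under its middle
- rod_tip (a point): tip of the release rod: a polished round steel rod (slides easily, friction about 0.2) of diameter 10 mm with a hemispherical end, 120 mm long below the handle, on the handle's axis. Pressed or dragged hard (over about 8 N) the long rod can turn in the fingers: feel lightly and hold the handle firmly
- head_edge (a point): middle of the lower front edge of the overhanging control head, 108 mm in front of the centrifuge's origin and 110 mm above the bench; the head is 45 mm high (top at 155 mm) and hides the groove from above, so the rod must come in under it, tilted square to the service face
Not all that is in view belongs to the job. What is shaped like the rod but blue, green or red is not meant.

How it is judged:
On the way, in this order (a step that is already met when the one before it is completed fails the run):
1. the release rod is drawn out of the stand (distance between rod_seat and place_a above 0.1 m and distance between rod_seat and place_b above 0.1 m), for 0.1 s.
2. the release bar is pushed in through the hole (value of joint release_bar above 0.009 m).
3. the lid has sprung open (value of joint lid above 0.3 rad), for 0.1 s.
At the end, for the whole second after the job is handed in: The lid stands sprung open (over 0.4 rad), the release rod hangs upright (within 0.1 rad) and at rest in a hole of the stand with the underside of its handle within 8 mm of the hole's mouth, and the stirrer is within 15 mm of where it was and upright (value of joint lid above 0.4 rad and (distance between rod_seat and place_a below 0.008 m or distance between rod_seat and place_b below 0.008 m) and angle between each of rod, stirrer's own z axis and vertical below 0.1 rad and linear speed of rod below 0.02 m/s and distance of stirrer from where it was at the start of the episode below 0.015 m); the robot touches nothing.
It fails at once if the stirrer is lifted out of the stand or knocked over (distance of stirrer from where it was at the start of the episode above 0.04 m or angle between stirrer's own z axis and vertical above 0.3 rad).
It fails at once if a bystander is shifted by more than 30 mm (distance of any of tip_box, tip_box2, beaker, reagent, wash_bottle, notebook, tube_rack from where it was at the start of the episode above 0.03 m).
It also fails if it takes over 72 s, if anything falls off the work surface, if the arm or the gripper's body presses on something with over 40 N, if the wrist force passes 120 N, or if a joint passes its speed limit or range.

## Robot

A 6-joint arm with a two-finger parallel gripper is mounted at the origin on the work surface. World frame = base frame: x ahead of the robot, y to its left, z up, the work surface at z = 0. Lengths are in m, angles in rad, forces in N, time in s.
With the tool pointing down it reaches from about 0.375 to 0.9 m from the base axis. Payload 3.1 kg.
Tool frame: the origin (TCP) lies midway between the tips of the shut fingers; the grasp point (between the pads) lies 19 mm behind it; x points along the fingers, z is the direction in which the jaws open and shut, and the axes are right-handed (so a half turn about x gives the same grasp; the last joint's range is limited). The gripper opens to 85 mm and grips with 20 to 120 N. Pads are 22 mm wide; open, the fingers measure 114 mm over their backs; the gripper's body (76 mm by 85 mm) begins 54 mm behind the grasp point. The pads swing forward as they close: fully open they stand 13 mm farther back than shut.
Start: joints at [1.143, 0.527, 1.433, -0, 1.181, -0.178], TCP at [0.154, 0.606, 0.231] pointing down, gripper open.
Joint ranges: [-3.08, 3.08], [-0.75, 2.2], [0.22, 2.44], [-1.43, 4.57], [0, 2.65], [-2.85, 2.85]. Speed limits (rad/s): [2.79, 2.79, 3.14, 3.14, 3.14, 3.14].

## Interface

Orientations are given as a unit quaternion [x, y, z, w].
In Python, from station import status, snapshot, camera_params, ticket gives the robot as it stands.
- The arm moves only by the tool arm_command, never from a script. Its argument "series" is a list that holds one entry, the list of rows, each a list of 4 numbers: the shift along the tool's x, y, z in mm, then the turn about the tool's x in rad. A call has 1 to 10 rows; each row shifts and turns the commanded pose from where the row before left it, along the tool's axes as they then stand; what a row does not reach is not made up. A row lasts 1/10 s, in which the tool goes at most 50 mm and 8.59 degrees, less where a joint would pass 70% of its speed; a pose out of reach is approached as far as the arm can. A call is refused whole if a number of a shift passes 50 or a number of a turn 0.15, either way. A call with a gripper value outside its range is refused whole. "jaw" is the opening in per cent of the stroke, from 0 (shut) to 100 (fully open), set as the call begins (left out, the last holds). The fingers move at their own pace and stop on an object; "force" is the grip in N (left out, the last holds). Time passes only in rows, so rows that do not move let the fingers close. It gives the time, the measured TCP pose, the force and the opening at its end, in the units of the state.
- status.sense(): the state, without advancing time (a new reading comes with each control period).
- snapshot(name): name is "side" or "top"; returns the picture (400x640x3 uint8, red, green, blue); there is no depth.
- camera_params(name): a dict with "fovy" (degrees; the focal length in pixels is half the picture's height over the tangent of half this angle, whatever the lens; pixels are square), "cx", "cy" (the principal point, pixels), "extrinsics" (4x4, takes a point from camera to world coordinates). Camera axes: x right, y down, z forward; pixel columns grow to the right and rows downward; lengths in m; the calibration is good to about 2 mm. A picture is of the moment at which its call begins. camera_params takes no time and is no camera call.
- ticket.sign_off(): hands the job in, once; it reports no verdict.
The state is a dict: "t": time; "q": joint angles; "qd": joint speeds; "tau": joint torques, N m; "tcp_pos": TCP position; "tool_rot": TCP orientation; "force": force on the tool from outside, world axes, zero at the start; "ft_torque": the same for the moment, N m; "finger_gap": opening from 0.0 (shut) to 1.0 (fully open).
Only numpy, scipy, OpenCV 4.12 (cv2) and the standard library are available. Lean on these libraries where they do the work, as an engineer would, in place of code of your own. Each camera call takes 0.05 s, during which the arm holds its last target. There are 200 camera calls.

## Working session

There is one attempt and no reset: what is moved stays moved. The work goes in short steps, Python scripts to look and compute and a tool call to move; the robot and the scene stay as the last step left them, time stands still between calls to the robot, and variables do not carry over. Pictures are saved under pics/ and viewed, about 8 in all and at most 12, crops included, and the job is handed in when it is done.

Besides the shell and the picture viewer there is one more tool, called after "Emit:" as name(argument=value, ...) on one line, values as JSON. arm_command: Moves the arm, as the interface text tells. Its arguments: {"type":"object","properties":{"series":{"type":"array"},"jaw":{"type":"number"},"force":{"type":"number"}},"required":["series"]}

```bash
ls; mkdir -p pics; python3 - <<'E'
from station import status, snapshot, camera_params
import cv2
print(status.sense())
for n in("side","top"):
    im=snapshot(n);cv2.imwrite(f"pics/{n}0.png",im[...,::-1]);p=camera_params(n);print(n,p)
E
```

```text
pics
{'t': 0.0, 'q': array([ 1.14251815e+00,  5.28455601e-01,  1.43391560e+00, -2.36586360e-05,
        1.18140054e+00, -1.78505928e-01]), 'qd': array([-0.0014083 ,  0.00028256, -0.00030047,  0.00028824, -0.00162109,
       -0.0003993 ]), 'tau': array([-5.52702804e-04, -4.42354238e+01, -1.78024739e+01, -2.51744568e-04,
        8.22432776e-03, -2.32543350e-06]), 'tcp_pos': array([0.15416534, 0.60494072, 0.23033589]), 'tool_rot': array([-0.4341913 ,  0.55906358,  0.43346332,  0.55770546]), 'force': array([-0.40951973,  0.2494284 , -0.4944254 ]), 'ft_torque': array([-0.03358979, -0.01296569,  0.02612181]), 'finger_gap': 1.0014313393434362}
side {'fovy': 51.683036564269486, 'cx': 319.64849369753483, 'cy': 200.83670392355404, 'extrinsics': array([[-0.96717503, -0.13640706,  0.21439584,  0.29308151],
       [-0.25397896,  0.49170274, -0.83290042,  0.91618094],
       [ 0.00819447, -0.86001252, -0.51020713,  0.71506158],
       [ 0.        ,  0.        ,  0.        ,  1.        ]])}
top {'fovy': 49.55947771412857, 'cx': 316.4463419863857, 'cy': 196.71946931391358, 'extrinsics': array([[ 1.40470507e-03, -9.84957664e-01,  1.72790124e-01,
         3.25454314e-01],
       [-9.99952896e-01,  2.75937305e-04,  9.70209071e-03,
        -4.78972944e-02],
       [-9.60382784e-03, -1.72795614e-01, -9.84910880e-01,
         1.43976213e+00],
       [ 0.00000000e+00,  0.00000000e+00,  0.00000000e+00,
         1.00000000e+00]])}
```

View pics/side0.png

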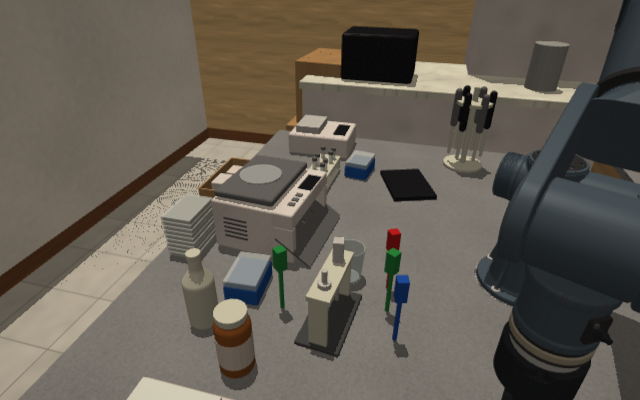

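View pics/top0.png

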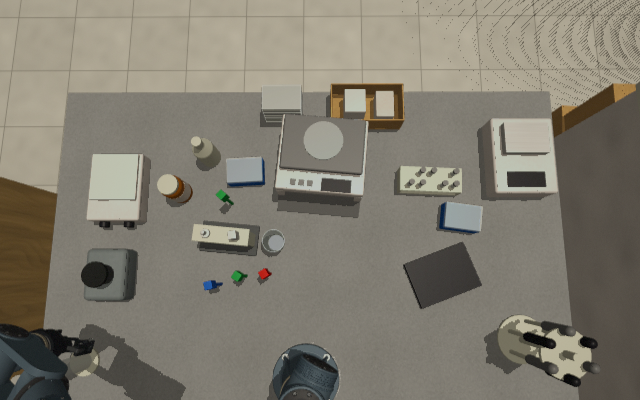

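The side view shows the stand: its bare-metal square handle is at (339,248), the round stirrer knob at (325,280), and the front plate of the centrifuge at about (300,200). 

Candidates in the top view:
- Grey square handle at (232,236)
- Stirrer at (205,233)
- Blue at (210,285)
- Green at (238,276) and (224,197)
- Red at (264,274)

By the description I choose the grey square one at (232,236), and I'll check it in a close crop.

```bash
cat > h.py <<'E'
import numpy as np,cv2
from station import camera_params
def cam(n):
    p=camera_params(n);f=200/np.tan(np.radians(p['fovy'])/2);return p,f
def ray(n,u,v):
    p,f=cam(n);E=p['extrinsics'];d=E[:3,:3]@np.array([(u-p['cx'])/f,(v-p['cy'])/f,1]);return E[:3,3],d
def onz(n,u,v,z):
    o,d=ray(n,u,v);return o+d*(z-o[2])/d[2]
def proj(n,P):
    p,f=cam(n);E=p['extrinsics'];c=E[:3,:3].T@(np.array(P)-E[:3,3]);return np.array([p['cx']+f*c[0]/c[2],p['cy']+f*c[1]/c[2]])
E
python3 - <<'E'
import cv2,numpy as np
t=cv2.imread('pics/top0.png');s=cv2.imread('pics/side0.png')
a=cv2.resize(t[215:260,185:285],None,fx=8,fy=8,interpolation=cv2.INTER_CUBIC)[:, :800]
b=cv2.resize(t[105:220,270:375],None,fx=5,fy=5,interpolation=cv2.INTER_CUBIC)
c=cv2.resize(s[225:350,290:370],None,fx=4.5,fy=4.5,interpolation=cv2.INTER_CUBIC)
cv2.imwrite('pics/a.png',a)
o=np.zeros((580,900,3),np.uint8);o[:b.shape[0],:b.shape[1]]=b;o[:c.shape[0],530:530+c.shape[1]]=c[:,:370]
cv2.imwrite('pics/b.png',o[:,:800] if 0 else cv2.resize(o,(800,516)))
E
```

```text
(no output)
```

View pics/a.png

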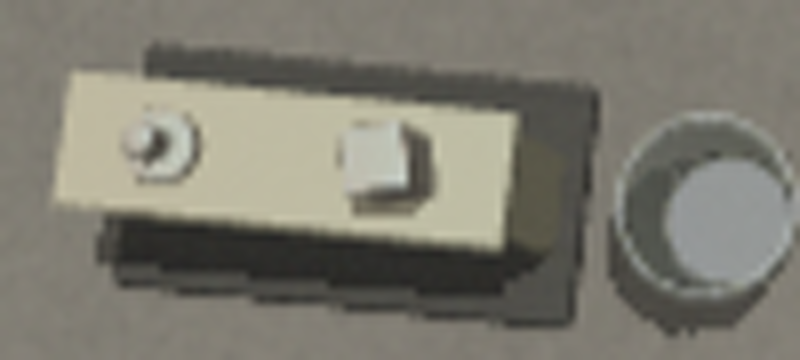

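View pics/b.png

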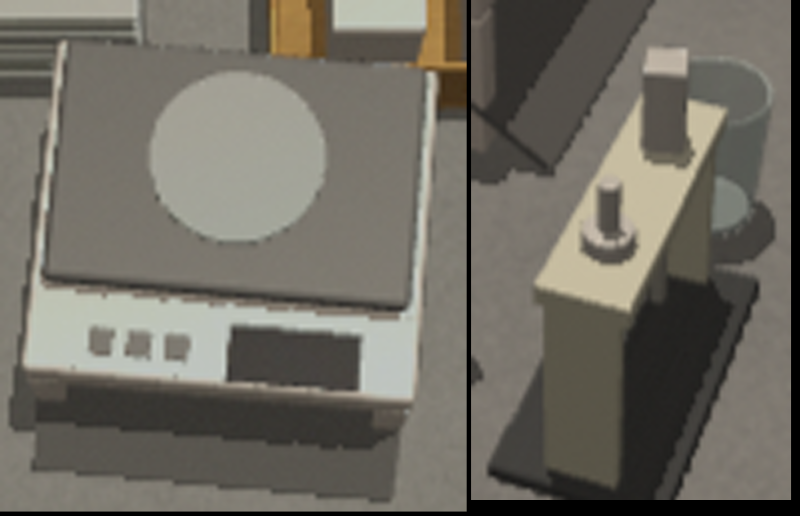

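The top crop confirms the choice: a square grey handle on the plate, its top centre at about pixel (232,235), with the stirrer's round collar at about (205,233). The centrifuge's head front edge runs from about (276,188) to (363,195).

```bash
python3 - <<'E'
from h import *
t=cv2.imread('pics/top0.png').astype(int)
px=lambda a:np.array(a)/8+[184.6,214.6]
C=[onz('top',*px(c),0.138) for c in [(73,70),(520,112),(500,248),(52,205)]]
C=np.array(C);m=C.mean(0);print('plate',C.round(4),m.round(4))
l=C[[0,3]].mean(0)-C[[1,2]].mean(0);w=C[[0,1]].mean(0)-C[[2,3]].mean(0)
print('len',np.linalg.norm(l),'wid',np.linalg.norm(w));yaw=np.arctan2(-l[0],l[1]);print('yaw',yaw,np.arctan2(w[1],w[0]))
u=l/np.linalg.norm(l)
print('b(+y)',m+.045*u,'a',m-.045*u)
print('handle top',onz('top',*px((377,160)),0.193))
# head band brightness: columns scan
g=t.sum(2)/3
for c in (285,300,320,340,355): print(c,[int(x) for x in g[164:206,c]])
print('row190',[int(x) for x in g[183,270:282]],[int(x) for x in g[183,358:372]])
E
```

```text
plate [[0.4721 0.3362 0.138 ]
 [0.4563 0.1664 0.138 ]
 [0.4052 0.1725 0.138 ]
 [0.4212 0.3416 0.138 ]] [0.4387 0.2542 0.138 ]
len 0.1701915404115839 wid 0.05132427773672861
yaw -0.09356222431238752 -0.11136065539532691
b(+y) [0.44288431 0.2989892  0.138     ] a [0.43447599 0.20938284 0.138     ]
handle top [0.43336968 0.20850095 0.193     ]
285 [115, 116, 99, 72, 62, 121, 179, 188, 188, 188, 188, 189, 189, 190, 189, 189, 191, 190, 191, 190, 191, 191, 191, 185, 153, 99, 79, 65, 55, 52, 53, 53, 53, 54, 52, 53, 78, 85, 84, 84, 84, 84]
300 [117, 117, 117, 105, 80, 49, 114, 122, 179, 189, 189, 190, 190, 190, 190, 154, 123, 120, 119, 120, 119, 154, 187, 192, 191, 169, 108, 81, 71, 57, 53, 53, 51, 55, 53, 54, 53, 54, 80, 84, 84, 84]
320 [118, 118, 119, 117, 119, 100, 72, 59, 116, 144, 183, 191, 192, 192, 190, 191, 191, 190, 189, 188, 188, 188, 189, 189, 189, 170, 146, 144, 100, 77, 63, 55, 51, 54, 53, 52, 55, 54, 52, 54, 79, 85]
340 [119, 119, 119, 120, 118, 119, 116, 94, 61, 77, 114, 178, 191, 191, 191, 126, 70, 67, 65, 66, 65, 68, 66, 67, 67, 68, 68, 67, 144, 124, 86, 76, 58, 52, 54, 53, 53, 53, 55, 53, 51, 79]
355 [119, 120, 121, 120, 121, 120, 120, 121, 103, 72, 60, 116, 124, 180, 192, 191, 191, 191, 191, 191, 192, 192, 192, 193, 192, 192, 192, 192, 192, 191, 160, 100, 78, 81, 80, 79, 77, 63, 56, 50, 77, 84]
row190 [124, 124, 122, 118, 77, 133, 188, 190, 189, 190, 190, 189] [191, 191, 192, 192, 192, 180, 104, 120, 120, 122, 123, 126, 124, 122]
```

```bash
python3 - <<'E'
from h import *
P=[onz('top',274.3,187.1,.155),onz('top',362.9,194.9,.155)]
P=np.array(P);print(P,np.linalg.norm(P[0]-P[1]));d=P[0]-P[1];yaw=np.arctan2(-d[0],d[1]);m=P.mean(0);print('mid',m,'yaw',yaw)
R=np.array([[np.cos(yaw),-np.sin(yaw),0],[np.sin(yaw),np.cos(yaw),0],[0,0,1]])
o=m+R@[.108,0,0];o[2]=0;print('orig',o)
for q in [(-.108,0,.110),(-.108,.113,.110),(-.108,-.113,.110),(-.108,.113,0),(-.108,-.113,0)]: print(q,proj('side',o+R@q),proj('top',o+R@q))
s=cv2.imread('pics/side0.png');c=s[165:275,255:355]
c=np.clip(255*(c/255.)**.5*1.1,0,255).astype(np.uint8)
c=cv2.resize(c,None,fx=5.4,fy=5.4,interpolation=cv2.INTER_CUBIC)
cv2.imwrite('pics/c.png',c)
E
```

```text
[[ 0.58043393  0.09232192  0.155     ]
 [ 0.55637054 -0.1750641   0.155     ]] 0.2684666276186111
mid [ 0.56840223 -0.04137109  0.155     ] yaw -0.08975314879070731
orig [ 0.67596752 -0.05105142  0.        ]
(-0.108, 0, 0.11) [309.71036929 205.08005437] [318.55725763 193.66998912]
(-0.108, 0.113, 0.11) [294.10161741 226.1941667 ] [282.56324567 190.4956063 ]
(-0.108, -0.113, 0.11) [323.04477491 187.04247262] [354.70294304 196.85774833]
(-0.108, 0.113, 0) [295.0411586  259.51147562] [285.3853975  196.58557562]
(-0.108, -0.113, 0) [322.61609499 217.38617444] [352.1727849  202.49847041]
```

View pics/c.png

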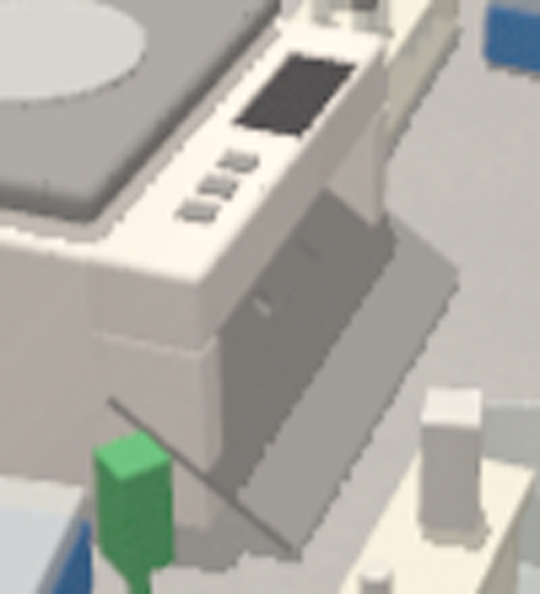

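```bash
python3 - <<'E'
from h import *
yaw=-.0898;R=np.array([[np.cos(yaw),-np.sin(yaw),0],[np.sin(yaw),np.cos(yaw),0],[0,0,1]]);o=np.array([.676,-.0511,0])
L=lambda P:(R.T@(np.array(P)-o)).round(4)
cc=lambda a:np.array(a)/5.4+[254.6,164.6]
print('top edge on bench',[L(onz('top',c,r,0)) for c,r in((285,200),(300,201.8),(320,203.9),(340,204.9))])
print('side corners',L(onz('side',*cc((295,552)),0)),L(onz('side',*cc((460,272)),0)))
bx=L(onz('side',*cc((295,552)),0))[0]
s,c=np.sin(np.radians(35)),np.cos(np.radians(35))
n=R@np.array([-s,0,c])
def onface(n_,u,v,bx,bz=0):
    p0=o+R@np.array([bx,0,bz]);O,d=ray(n_,u,v);return L(O+d*((p0-O)@n)/(d@n))
for q in((262,303),(255,295),(268,312),(310,245),(300,238),(320,258),(240,490),(390,240),(110,400),(210,480),(215,335),(325,190)):print(q,onface('side',*cc(q),bx))
# intensity: print darkness along side crop
img=cv2.imread('pics/side0.png').sum(2)//3
print(img[205:228,296:318])
E
```

```text
top edge on bench [array([-0.1198,  0.1131,  0.    ]), array([-0.1214,  0.0621,  0.    ]), array([-0.1225, -0.0056,  0.    ]), array([-0.1198, -0.0729,  0.    ])]
side corners [-0.1555  0.1283  0.    ] [-0.1549 -0.1458  0.    ]
(262, 303) [-0.0854 -0.0046  0.0491]
(255, 295) [-0.0808 -0.006   0.0523]
(268, 312) [-0.0899 -0.0019  0.046 ]
(310, 245) [-0.0877 -0.0716  0.0475]
(300, 238) [-0.082  -0.0706  0.0514]
(320, 258) [-0.095  -0.0683  0.0424]
(240, 490) [-0.1228  0.1191  0.0229]
(390, 240) [-0.1177 -0.1247  0.0265]
(110, 400) [-0.0584  0.1285  0.068 ]
(210, 480) [-0.1103  0.1272  0.0317]
(215, 335) [-0.077   0.0406  0.055 ]
(325, 190) [-0.0782 -0.1214  0.0541]
[[200 201 199 183 155 108  83  79  80  80  80  79  79  78  67  51  48  47
   48  47  47  48]
 [200 200 186 162 116  85  80  81  80  79  80  79  79  70  53  48  48  48
   48  47  47  48]
 [200 190 168 130  88  80  79  79  79  79  80  80  75  56  49  46  48  47
   47  47  48  47]
 [192 173 139  97  80  80  79  79  80  80  80  80  64  50  47  47  48  48
   47  48  48  48]
 [177 148 104  81  80  80  80  80  80  80  79  67  52  4
[... 1011 characters left out ...]
0  48  46  47  48  47  47  47
   48  47  48  47]
 [ 79  79  69  53  48  47  61  66  55  48  51  48  47  48  48  47  47  47
   47  47  48  47]
 [ 78  74  57  48  47  48  51  65  70  52  49  47  47  47  47  48  48  48
   47  48  48  47]
 [ 79  60  49  47  47  47  48  52  58  49  47  47  48  48  47  47  47  48
   48  47  48  47]
 [ 66  50  48  47  48  48  47  47  48  46  47  48  47  48  48  47  48  48
   47  47  47  47]
 [ 52  47  48  47  47  48  48  48  47  47  47  48  48  48  48  47  47  48
   46  49  47  48]
 [ 48  47  47  48  47  48  47  48  47  48  48  47  47  47  47  47  48  48
   47  47  47  48]
 [ 49  48  47  46  48  48  48  47  47  47  48  47  48  47  47  47  48  48
   48  48  47  47]]
```

The light strip and the dark line both lie on a 35° plane that starts on the bench at centrifuge x = -0.155. The face shows a short dark line, which is the groove's far end at local y ≈ -0.07, and a light spot that may be the hole at y ≈ -0.005.

The tool can only yaw and always points down. To get the 35° tilt I'll pivot the rod in a light grip, using the stand hole's rim. Next I'll check where the decoys stand.

```bash
python3 - <<'E'
from h import *
s=cv2.imread('pics/side0.png');t=cv2.imread('pics/top0.png')
def masks(im,name):
    h=cv2.cvtColor(im,cv2.COLOR_BGR2HSV)
    for col,(lo,hi) in dict(green=(45,75),blue=(105,125),red=(0,5)).items():
        m=cv2.inRange(h,(lo,150,60),(hi,255,255));n,l,st,ce=cv2.connectedComponentsWithStats(m)
        for i in range(1,n):
            if st[i,4]>25: print(name,col,st[i],ce[i].round(1), 'base' ,onz('side',st[i,0]+st[i,2]/2,st[i,1]+st[i,3]-2,0).round(3) if name=='side' else [onz('top',*ce[i],z).round(3)[:2] for z in (.1,.175)])
masks(s,'side');masks(t,'top')
O=.676,-.0511
yaw=-.0898;R=np.array([[np.cos(yaw),-np.sin(yaw),0],[np.sin(yaw),np.cos(yaw),0],[0,0,1]]);o=np.array([.676,-.0511,0])
L=lambda P:(R.T@(np.array(P)-o)).round(4)
n=R@np.array([-.5736,0,.8192])
for q in((262,303),(255,295),(268,312),(310,245)):
  for dep in(0,.006,.012):
    u,v=np.array(q)/5.4+[254.6,164.6];p0=o+R@np.array([-.155,0,0])-n*dep;C,d=ray('side',u,v);print(q,dep,L(C+d*((p0-C)@n)/(d@n)))
E
```

```text
side green [273 245  13  10  74] [279.  249.5] base [0.629 0.055 0.   ]
side green [387 249  14   9  74] [393.5 252.8] base [ 0.318 -0.016  0.   ]
side blue [345 166  25  14 213] [355.6 172.6] base [ 0.499 -0.451  0.   ]
side blue [224 262  48  43 410] [243.2 293.4] base [0.637 0.258 0.   ]
side blue [393 276  17  65 480] [399.9 298.1] base [0.272 0.271 0.   ]
side red [387 228  14  22 243] [393.2 238.6] base [ 0.322 -0.053  0.   ]
top green [216 190  10  10  57] [220.6 194.3] base [array([0.568, 0.267]), array([0.555, 0.25 ])]
top green [232 271  11  10  69] [236.6 275.5] base [array([0.317, 0.208]), array([0.317, 0.194])]
top blue [229 160  36  26 104] [251.4 179.8] base [array([0.615, 0.171]), array([0.599, 0.159])]
top blue [439 204  37  29 129] [447.8 220.8] base [array([ 0.485, -0.442]), array([ 0.476, -0.42 ])]
top blue [204 281  18   9 101] [210.3 284.7] base [array([0.289, 0.288]), array([0.291, 0.269])]
top red [258 268  13  11  84] [263.9 273.3] base [array([0.323, 0.125]), array([0.324, 0.116])]
(262, 303) 0 [-0.0852 -0.0049  0.0489]
(262, 303) 0.006 [-0.0822 -0.0122  0.0436]
(262, 303) 0.012 [-0.0792 -0.0196  0.0384]
(255, 295) 0 [-0.0806 -0.0063  0.0521]
(255, 295) 0.006 [-0.0776 -0.0137  0.0469]
(255, 295) 0.012 [-0.0745 -0.021   0.0417]
(268, 312) 0 [-0.0897 -0.0023  0.0457]
(268, 312) 0.006 [-0.0868 -0.0096  0.0405]
(268, 312) 0.012 [-0.0838 -0.0169  0.0352]
(310, 245) 0 [-0.0876 -0.072   0.0472]
(310, 245) 0.006 [-0.0846 -0.0798  0.042 ]
(310, 245) 0.012 [-0.0816 -0.0877  0.0367]
```

```bash
python3 - <<'E'
from h import *
t=cv2.imread('pics/top0.png');h=cv2.cvtColor(t[224:246,222:246],cv2.COLOR_BGR2HSV)
m=((h[...,1]<28)&(h[...,2]>165)).astype(np.uint8)*255
print((m//255)); 
n,l,st,ce=cv2.connectedComponentsWithStats(m);i=1+st[1:,4].argmax();big=cv2.resize((l==i).astype(np.uint8)*255,None,fx=6,fy=6,interpolation=cv2.INTER_CUBIC)>127
r=cv2.minAreaRect(np.argwhere(big)[:,::-1].astype(np.float32));print(r,ce[i]+[222,224],onz('top',*(ce[i]+[222,224]),.193))
C=[onz('top',*(p/6+[221.6,223.6]),.193)[:2] for p in cv2.boxPoints(r)];C=np.array(C)
for k in range(4): d=C[k]-C[k-1];print(np.linalg.norm(d),np.degrees(np.arctan2(d[1],d[0])))
E
```

```text
[[0 0 0 0 0 0 0 0 0 0 0 0 0 0 0 0 0 0 0 0 0 0 0 0]
 [0 0 0 0 0 0 0 0 0 0 0 0 0 0 0 0 0 0 0 0 0 0 0 0]
 [0 0 0 0 0 0 0 0 0 0 0 0 0 0 0 0 0 0 0 0 0 0 0 0]
 [0 0 0 0 0 0 0 0 0 0 0 0 0 0 0 0 0 0 0 0 0 0 0 0]
 [0 0 0 0 0 0 0 0 0 0 0 0 0 0 0 0 0 0 0 0 0 0 0 0]
 [0 0 0 0 0 0 0 0 0 0 0 0 0 0 0 0 0 0 0 0 0 0 0 0]
 [0 0 0 0 0 0 0 0 0 0 0 1 1 0 0 0 0 0 0 0 0 0 0 0]
 [0 0 0 0 0 0 1 1 1 1 1 1 1 0 0 0 0 0 0 0 0 0 0 0]
 [0 0 0 0 0 0 1 1 1 1 1 1 1 0 0 0 0 0 0 0 0 0 0 0]
 [0 0 0 0 0 0 1 1 1 1 1 1 1 0 0 0 0 0 0 0 0 0 0 0]
 [0 0 0 0 0 0 1 1 1 1 1 1 1 1 0 0 0 0 0 0 0 0 0 0]
 [0 0 0 0 0 0 1 1 1 1 1 1 1 1 0 0 0 0 0 0 0 0 0 0]
 [0 0 0 0 0 0 1 1 1 1 1 1 1 1 0 0 0 0 0 0 0 0 0 0]
 [0 0 0 0 0 0 1 1 1 1 1 1 1 1 0 0 0 0 0 0 0 0 0 0]
 [0 0 0 0 0 0 1 1 1 0 0 0 0 0 0 0 0 0 0 0 0 0 0 0]
 [0 0 0 0 0 0 0 0 0 0 0 0 0 0 0 0 0 0 0 0 0 0 0 0]
 [0 0 0 0 0 0 0 0 0 0 0 0 0 0 0 0 0 0 0 0 0 0 0 0]
 [0 0 0 0 0 0 0 0 0 0 0 0 0 0 0 0 0 0 0 0 0 0 0 0]
 [0 0 0 0 0 0 0 0 0 0 0 0 0 0 0 0 0 0 0 0 0 0 0 0]
 [0 0 0 0 0 0 0 0 0 0 0 0 0 0 0 0 0 0 0 0 0 0 0 0]
 [0 0 0 0 0 0 0 0 0 0 0 0 0 0 0 0 0 0 0 0 0 0 0 0]
 [0 0 0 0 0 0 0 0 0 0 0 0 0 0 0 0 0 0 0 0 0 0 0 0]]
((57.19230651855469, 62.96154022216797), (48.63679504394531, 50.99019241333008), 78.69007110595703) [231.25862069 234.17241379] [0.4346018  0.20989189 0.193     ]
0.02354687834474596 13.368159695831624
0.024427261603620083 -78.58721000008686
0.02355564669468899 -166.82232860009796
0.024349290484513626 101.38618776357438
```

Emit:
arm_command(series=[[[-30, 0, 0, -0.12], [-30, 0, 0, -0.12], [-30, 0, 0, -0.11], [0, -28, -40, 0], [0, -28, -40, 0], [0, -28, -40, 0]]], jaw=100, force=40)

```text
t: 0.7
tcp_pos: [0.2504, 0.4933, 0.3211]
tool_rot: [0.525, -0.474, -0.525, -0.474]
force: [0.6, 0.1, 0.9]
finger_gap: 0.999
```

Emit:
arm_command(series=[[[0, 0, 0, -0.08], [0, -16, -39, 0], [0, -16, -39, 0], [0, -16, -39, 0], [0, -16, -39, 0], [0, -16, -39, 0], [0, -16, -39, 0], [20, -17, -39, 0], [20, -17, -39, 0], [0, 0, 0, 0]]])

```text
t: 1.7
tcp_pos: [0.435, 0.2068, 0.2788]
tool_rot: [-0.541, 0.456, 0.542, 0.453]
force: [-0.8, 0.2, 0.9]
finger_gap: 0.996
```

Emit:
arm_command(series=[[[33, 0, 2.5, 0], [33, 0, 0, 0], [33, 0, 0, 0], [33, 0, 0, 0], [0, 0, 0, 0]]])

```text
t: 2.2
tcp_pos: [0.4298, 0.2132, 0.1461]
tool_rot: [-0.541, 0.456, 0.545, 0.45]
force: [0.5, 0.1, 0.1]
finger_gap: 1.002
```

Emit:
arm_command(series=[[[0, 0, 0, 0], [0, 0, 0, 0], [0, 0, 0, 0], [0, 0, 0, 0], [0, 0, 0, 0], [0, 0, 0, 0]]], jaw=0, force=40)

```text
t: 2.8
tcp_pos: [0.4343, 0.2136, 0.1507]
tool_rot: [0.544, -0.452, -0.542, -0.454]
force: [-1.7, -1.4, 7.0]
finger_gap: 0.279
```

Emit:
arm_command(series=[[[-22, 0, 0, 0], [-30, 0, 0, 0.13], [-30, 0, 0, 0.13], [-30, 0, -2, 0], [0, 0, 0, 0], [0, 0, 0, 0]]], force=30)

```text
t: 3.4
tcp_pos: [0.4331, 0.2114, 0.2617]
tool_rot: [-0.48, 0.519, 0.479, 0.52]
force: [0.1, -0.7, -2.1]
finger_gap: 0.275
```

```bash
cat > look.py <<'E'
import sys
from h import *
from station import snapshot,status
n,x0,x1,y0,y1,f,out=sys.argv[1],*map(float,sys.argv[2:7]),sys.argv[7]
P=[status.sense()['tcp_pos'] for _ in range(1)]
im=snapshot(n)[int(y0):int(y1),int(x0):int(x1),::-1]
im=np.clip(255*(im/255.)**.6*1.05,0,255).astype(np.uint8)
cv2.imwrite('pics/'+out,cv2.resize(im,None,fx=f,fy=f,interpolation=cv2.INTER_CUBIC))
s=status.sense();print(s['t'],s['tcp_pos'],s['force'],s['finger_gap'])
E
python3 look.py side 240 440 150 330 3 l1.png
```

```text
3.45 [0.43235336 0.21121318 0.26066969] [-0.6880761   0.25696324 -1.91444004] 0.27651963699887266
```

View pics/l1.png

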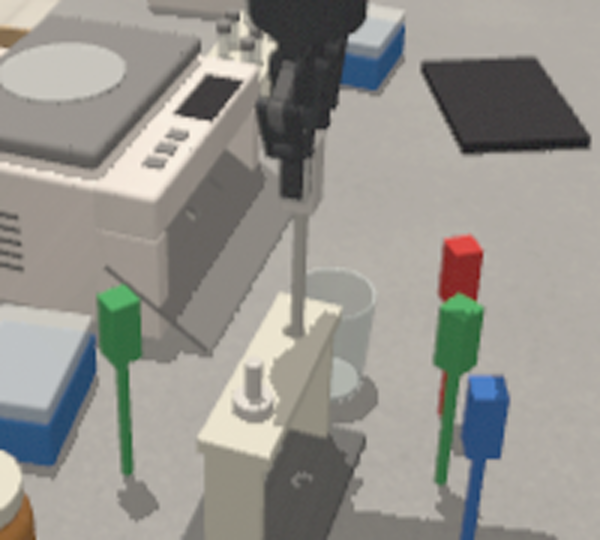

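View: the rod is held upright, with its tip still in the hole at about pixel (338,262). Next I pivot it against the rim.

Emit:
arm_command(series=[[[3, 4, 0, 0], [1, 12, 0, 0], [1, 12, 0, 0], [3, 12, 0, 0], [3, 11.5, 0, 0], [4, 11, 0, 0], [5, 11, 0, 0], [6, 10.4, 0, 0], [0, 0, 0, 0]]], force=25)

```text
t: 4.35
tcp_pos: [0.3465, 0.218, 0.2343]
tool_rot: [-0.479, 0.521, 0.481, 0.518]
force: [0.6, 0.8, -0.4]
finger_gap: 0.277
```

```bash
python3 look.py side 290 450 130 290 3.5 l2.png
```

```text
4.4 [0.3470474  0.21801881 0.23451649] [-0.6504712   0.55750716 -2.3310348 ] 0.28158605284975546
```

View pics/l2.png

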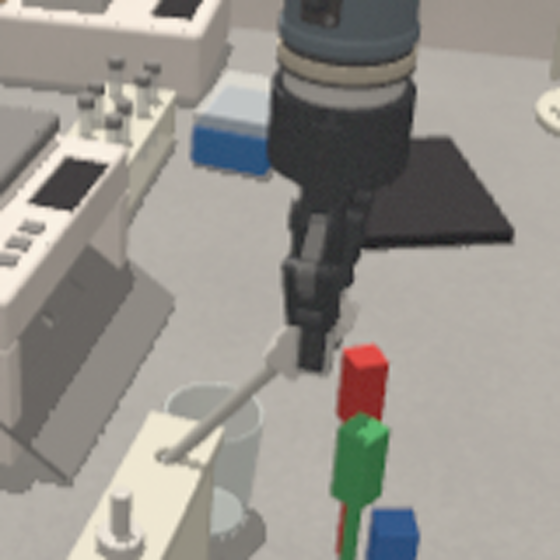

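View: the rod is tilted with its tip still in the rim at (337,260) and the handle at (371,229). Now I'll measure the tilt in the rod's own plane.

```bash
cat > tilt.py <<'E'
import sys
from h import *
from station import snapshot,status
from scipy.spatial.transform import Rotation as Ro
def tilt(pts,H,Rm):
    q=[]
    for u,v in pts:
        O,d=ray('side',u,v);q.append(O+d*(((H-O)@Rm[:,2])/(d@Rm[:,2])))
    q=np.array(q);a=(q-H)@np.c_[-Rm[:,1],-Rm[:,0]] # (toward centrifuge, up)
    v=a[0]-a[-1];return np.degrees(np.arctan2(v[0],-v[1])),a,q
E
python3 - <<'E'
from tilt import *
S=[status.sense()]
s=S[0];Rm=Ro.from_quat(s['tool_rot']).as_matrix();H=s['tcp_pos']-.019*Rm[:,0]
im=cv2.imread('pics/l2.png').sum(2)//3
pts=[]
for x in range(205,268,8):
    # rod cross-section: bright ridge along column vs neighbours
    y0=452-(x-170)*.79; col=im[int(y0-25):int(y0+25),x]
    print(x,int(y0),list(col[::3]))
pts=[np.array(p)/3.5+[289.6,129.6] for p in [(190,437),(268,372)]]
a=tilt(pts,H,Rm);print(H,a)
E
```

```text
205 424 [np.uint64(155), np.uint64(155), np.uint64(155), np.uint64(154), np.uint64(155), np.uint64(155), np.uint64(163), np.uint64(162), np.uint64(152), np.uint64(138), np.uint64(127), np.uint64(120), np.uint64(122), np.uint64(156), np.uint64(200), np.uint64(224), np.uint64(227)]
213 418 [np.uint64(156), np.uint64(156), np.uint64(156), np.uint64(155), np.uint64(156), np.uint64(160), np.uint64(164), np.uint64(159), np.uint64(148), np.uint64(134), np.uint64(122), np.uint64(120), np.uint64(144), np.uint64(189), np.uint64(218), np.uint64(230), np.uint64(230)]
221 411 [np.uint64(173), np.uint64(159), np.uint64(155), np.uint64(156), np.uint64(157), np.uint64(161), np.uint64(162), np.uint64(159), np.uint64(147), np.uint64(134), np.uint64(124), np.uint64(118), np.uint64(128), np.uint64(164), np.uint64(202), np.uint64(202), np.uint64(181)]
229 405 [np.uint64(177), np.uint64(182), np.uint64(177), np.uint64(165), np.uint64(161), np.uint64(163), np.uint64(162), np.uint64(153), np.uint64(140), np.uint64(130), np.uint64(123), np.uint64(116), np.uint64(130), np.uint64(151), np.uint64(157), np.uint6
[... 678 characters left out ...]
uint64(166), np.uint64(155), np.uint64(142), np.uint64(130), np.uint64(121), np.uint64(124), np.uint64(149), np.uint64(179), np.uint64(169), np.uint64(157), np.uint64(155), np.uint64(156)]
261 380 [np.uint64(177), np.uint64(174), np.uint64(174), np.uint64(174), np.uint64(170), np.uint64(160), np.uint64(148), np.uint64(136), np.uint64(127), np.uint64(118), np.uint64(125), np.uint64(152), np.uint64(174), np.uint64(177), np.uint64(177), np.uint64(180), np.uint64(184)]
[0.3471436  0.21802879 0.25351624] (np.float64(37.26223522204668), array([[ 0.07228963, -0.09606047],
       [ 0.0263767 , -0.03570866]]), array([[0.41871797, 0.21224169, 0.15709517],
       [0.37325599, 0.21591687, 0.21767601]]))
```

Emit:
arm_command(series=[[[0, 0, 0, 0], [0, 0, 0, 0], [-12, 9, 0, 0], [-12, 9, 0, 0], [-5, 0, 0, 0.01], [0, -20, -32, 0], [0, -20, -32, 0], [0, -20, -32, 0], [0, -20, -32, 0], [0, -20, -32, 0]]], force=100)

```text
t: 5.4
tcp_pos: [0.4177, 0.0496, 0.2642]
tool_rot: [-0.477, 0.522, 0.477, 0.522]
force: [0.7, 0.6, -0.6]
finger_gap: 0.267
```

Emit:
arm_command(series=[[[0, -20, -32, 0], [10, -20, -32, 0], [15, 0, 0, 0], [10, 0, 0, 0], [0, 0, 0, 0], [0, 0, 0, 0]]])

```text
t: 6.0
tcp_pos: [0.4506, -0.0155, 0.2291]
tool_rot: [-0.477, 0.522, 0.478, 0.522]
force: [0.3, -0.7, -1.8]
finger_gap: 0.268
```

```bash
python3 look.py side 255 375 135 265 4.6 l3.png
```

```text
6.05 [ 0.45089079 -0.01551086  0.22953372] [ 0.41029737 -0.76413883 -0.79786322] 0.26666254540836964
```

View pics/l3.png

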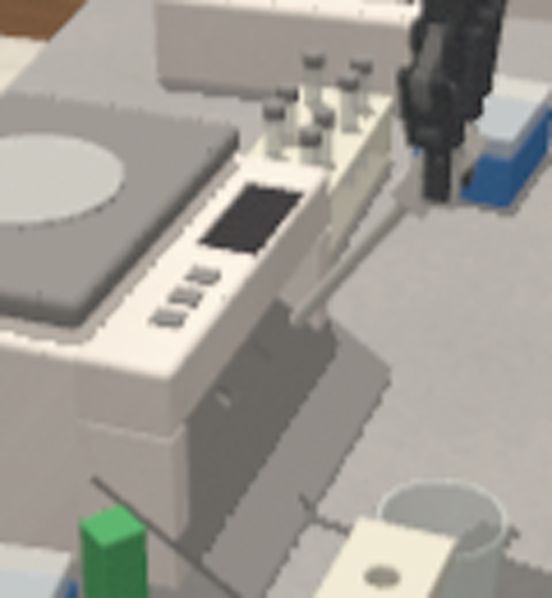

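View: the rod is tilted and approaching under the head, with its tip at about (319.5,204) and the light spot at (303,221.5). I'll use the tip position to calibrate.

```bash
cat >> tilt.py <<'E'
psi=-.0898;Rc=np.array([[np.cos(psi),-np.sin(psi),0],[np.sin(psi),np.cos(psi),0],[0,0,1]]);oc=np.array([.676,-.0511,0])
L=lambda P:(Rc.T@(np.array(P)-oc)).round(4)
E
python3 - <<'E'
from tilt import *
s=status.sense();Rm=Ro.from_quat(s['tool_rot']).as_matrix();H=s['tcp_pos']-.019*Rm[:,0]
im=cv2.imread('pics/l3.png').astype(int).sum(2)//3
pts=[np.array(p)/4.6+[254.6,134.6] for p in [(297,319),(320,293),(395,212)]]
a=tilt(pts,H,Rm);print('Hloc',L(H),a[0],a[1],[L(x) for x in a[2]])
print('tip pred37',L(H)+np.array([.0888,0,-.1178]))
E
```

```text
Hloc [-0.2274  0.0153  0.2485] 35.05340020500477 [[ 0.08558955 -0.1189689 ]
 [ 0.07136091 -0.09807211]
 [ 0.02734646 -0.03595394]] [array([-0.1418,  0.0154,  0.1296]), array([-0.156 ,  0.0153,  0.1505]), array([-0.2   ,  0.0153,  0.2126])]
tip pred37 [-0.1386  0.0153  0.1307]
```

Emit:
arm_command(series=[[[14, -8, 0, 0], [12.5, -8, 0, 0], [12.5, -8, 0, 0], [12.5, -8, 0, 0], [12.5, -8.5, 0, 0], [12, -8.2, 0, 0], [0, 0, 0, 0], [0, 0, 0, 0]]])

```text
t: 6.85
tcp_pos: [0.4987, -0.0201, 0.1526]
tool_rot: [-0.476, 0.522, 0.478, 0.521]
force: [-1.2, -0.5, 0.5]
finger_gap: 0.272
```

Emit:
arm_command(series=[[[0.8, -0.6, 0, 0], [0.8, -0.6, 0, 0], [0.8, -0.6, 0, 0], [0.8, -0.6, 0, 0], [0, 0, 0, 0]]])

```text
t: 7.35
tcp_pos: [0.4991, -0.0202, 0.1519]
tool_rot: [-0.476, 0.523, 0.478, 0.521]
force: [-11.5, 0.0, 17.4]
finger_gap: 0.268
```

Emit:
arm_command(series=[[[0.8, -0.6, 0, 0], [0.8, -0.6, 0, 0], [0.8, -0.6, 0, 0], [0.8, -0.6, 0, 0], [0, 0, 0, 0]]])

```text
t: 7.85
tcp_pos: [0.4988, -0.02, 0.1511]
tool_rot: [-0.475, 0.524, 0.48, 0.519]
force: [-23.0, 2.0, 41.0]
finger_gap: 0.268
```

Emit:
arm_command(series=[[[-3, 2, 0, 0], [-3, 2, 0, 0], [0, 0, 0, 0], [0, 0, 0, 0]]])

```text
t: 8.25
tcp_pos: [0.501, -0.0207, 0.1535]
tool_rot: [-0.478, 0.522, 0.477, 0.522]
force: [-5.2, 0.5, 9.4]
finger_gap: 0.267
```

```bash
python3 look.py side 275 355 160 260 6 l4.png
```

```text
8.3 [ 0.50096934 -0.02072848  0.15355891] [-5.00289163  0.96226317  8.15255071] 0.270978852194381
```

View pics/l4.png

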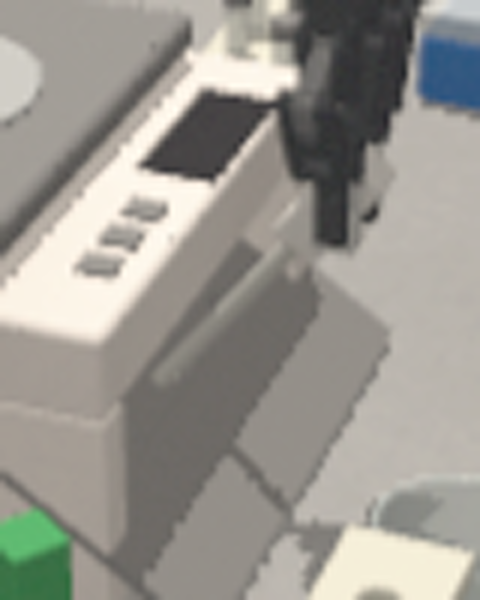

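View: the tip is on the face at about (301,222.8), next to where the light spot was. The rod's underside runs up to the handle at about (325,196).

```bash
python3 - <<'E'
from tilt import *
s=status.sense();Rm=Ro.from_quat(s['tool_rot']).as_matrix();H=s['tcp_pos']-.019*Rm[:,0]
pts=[np.array(p)/6+[274.6,159.6] for p in [(158,378),(215,318),(270,262)]]
a=tilt(pts,H,Rm);print('Hloc',L(H),a[0],a[1],[L(x) for x in a[2]])
t=L(a[2][0]);print('depth rel face', (t-np.array([-.155,0,0]))@[-.5736,0,.8192],'slope',t@[.8192,0,.5736])
E
```

```text
Hloc [-0.1771  0.0146  0.1726] 36.20919541748053 [[ 0.09059449 -0.11806434]
 [ 0.06124678 -0.07744678]
 [ 0.03425409 -0.04111086]] [array([-0.0863,  0.0145,  0.0546]), array([-0.1157,  0.0145,  0.0952]), array([-0.1428,  0.0145,  0.1315])]
depth rel face 0.005322 slope -0.0393784
```

Emit:
arm_command(series=[[[-0.7, 0.5, 0, 0], [0, 0, 0, 0], [0, 0, 0, 0]]])

```text
t: 8.6
tcp_pos: [0.5009, -0.0207, 0.1537]
tool_rot: [-0.478, 0.522, 0.476, 0.522]
force: [-1.4, 1.3, 4.0]
finger_gap: 0.269
```

Emit:
arm_command(series=[[[0.6, 0.8, 0, 0], [0.6, 0.8, 0, 0], [0, 0, 0, 0], [0, 0, 0, 0]]])

```text
t: 9.0
tcp_pos: [0.4979, -0.0204, 0.152]
tool_rot: [-0.477, 0.522, 0.477, 0.522]
force: [-0.5, 0.1, 1.1]
finger_gap: 0.27
```

Emit:
arm_command(series=[[[0.6, 0.8, 0, 0], [0.6, 0.8, 0, 0], [0, 0, 0, 0], [0, 0, 0, 0]]])

```text
t: 9.4
tcp_pos: [0.4963, -0.0201, 0.1509]
tool_rot: [-0.477, 0.522, 0.477, 0.522]
force: [-1.4, 0.2, -1.5]
finger_gap: 0.268
```

Emit:
arm_command(series=[[[0.6, 0.8, 0, 0], [0.6, 0.8, 0, 0], [0, 0, 0, 0], [0, 0, 0, 0]]])

```text
t: 9.8
tcp_pos: [0.4955, -0.0201, 0.1502]
tool_rot: [-0.477, 0.522, 0.477, 0.522]
force: [0.1, 0.2, 0.9]
finger_gap: 0.264
```

Emit:
arm_command(series=[[[0.8, -0.6, 0, 0], [0.8, -0.6, 0, 0], [0, 0, 0, 0]]])

```text
t: 10.1
tcp_pos: [0.4955, -0.0201, 0.1496]
tool_rot: [-0.477, 0.522, 0.477, 0.522]
force: [-4.7, 0.4, 11.0]
finger_gap: 0.27
```

Emit:
arm_command(series=[[[0.8, -0.6, 0, 0], [0.8, -0.6, 0, 0], [0, 0, 0, 0]]])

```text
t: 10.4
tcp_pos: [0.4954, -0.02, 0.1491]
tool_rot: [-0.477, 0.523, 0.478, 0.521]
force: [-10.9, 1.5, 22.6]
finger_gap: 0.27
```

Emit:
arm_command(series=[[[0.8, -0.6, 0, 0], [0, 0, 0, 0]]])

```text
t: 10.6
tcp_pos: [0.4953, -0.02, 0.149]
tool_rot: [-0.476, 0.523, 0.478, 0.521]
force: [-13.5, 0.8, 29.3]
finger_gap: 0.266
```

Emit:
arm_command(series=[[[-1.5, 1, 0, 0], [-1.5, 1, 0, 0], [-0.7, -1, 0, 0], [-0.7, -1, 0, 0], [0, 0, 0, 0], [0, 0, 0, 0]]])

```text
t: 11.2
tcp_pos: [0.4963, -0.0202, 0.1504]
tool_rot: [-0.476, 0.523, 0.478, 0.521]
force: [-5.2, -0.1, 7.6]
finger_gap: 0.267
```

Emit:
arm_command(series=[[[0, 0, -1, 0], [0, 0, -1, 0], [0, 0, -1, 0], [0, 0, 0, 0]]])

```text
t: 11.6
tcp_pos: [0.496, -0.0221, 0.1503]
tool_rot: [-0.476, 0.522, 0.479, 0.521]
force: [-4.1, 2.0, 7.5]
finger_gap: 0.265
```

Emit:
arm_command(series=[[[0, 0, -1, 0], [0, 0, -1, 0], [0, 0, -1, 0], [0, 0, 0, 0]]])

```text
t: 12.0
tcp_pos: [0.4958, -0.025, 0.1504]
tool_rot: [-0.476, 0.522, 0.479, 0.521]
force: [-3.7, 3.1, 7.4]
finger_gap: 0.268
```

Emit:
arm_command(series=[[[0, 0, -1, 0], [0, 0, -1, 0], [0, 0, -1, 0], [0, 0, 0, 0]]])

```text
t: 12.4
tcp_pos: [0.4955, -0.028, 0.1503]
tool_rot: [-0.476, 0.522, 0.479, 0.521]
force: [-4.2, 3.1, 7.3]
finger_gap: 0.264
```

Emit:
arm_command(series=[[[0, 0, -1, 0], [0, 0, -1, 0], [0, 0, -1, 0], [0, 0, 0, 0]]])

```text
t: 12.8
tcp_pos: [0.4952, -0.0307, 0.1504]
tool_rot: [-0.475, 0.522, 0.479, 0.521]
force: [-4.6, 3.3, 7.5]
finger_gap: 0.268
```

Emit:
arm_command(series=[[[0, 0, -1, 0], [0, 0, -1, 0], [0, 0, -1, 0], [0, 0, 0, 0]]])

```text
t: 13.2
tcp_pos: [0.497, -0.0355, 0.15]
tool_rot: [-0.477, 0.522, 0.477, 0.522]
force: [-1.5, 0.1, -1.3]
finger_gap: 0.264
```

Emit:
arm_command(series=[[[0, 0, -1, 0], [0, 0, -1, 0], [0, 0, -1, 0], [0, 0, 0, 0]]])

```text
t: 13.6
tcp_pos: [0.4964, -0.0384, 0.1503]
tool_rot: [-0.477, 0.522, 0.477, 0.522]
force: [-0.2, 0.1, -1.5]
finger_gap: 0.265
```

Emit:
arm_command(series=[[[0, 0, -1, 0], [0, 0, -1, 0], [0, 0, -1, 0], [0, 0, 0, 0]]])

```text
t: 14.0
tcp_pos: [0.4962, -0.0414, 0.1504]
tool_rot: [-0.477, 0.522, 0.477, 0.522]
force: [-0.5, -0.3, -1.4]
finger_gap: 0.268
```

Emit:
arm_command(series=[[[0, 0, 2, 0], [1.6, -1.15, 0, 0], [0.8, -0.6, 0, 0], [0, 0, 0, 0], [0, 0, 0, 0]]])

```text
t: 14.5
tcp_pos: [0.4981, -0.0394, 0.1479]
tool_rot: [-0.477, 0.522, 0.477, 0.522]
force: [1.0, 0.4, -1.5]
finger_gap: 0.266
```

Emit:
arm_command(series=[[[0.8, -0.6, 0, 0], [0.8, -0.6, 0, 0], [0, 0, 0, 0]]])

```text
t: 14.8
tcp_pos: [0.4993, -0.0396, 0.1463]
tool_rot: [-0.477, 0.522, 0.477, 0.522]
force: [-0.3, 0.0, -0.9]
finger_gap: 0.265
```

Emit:
arm_command(series=[[[0.8, -0.6, 0, 0], [0.8, -0.6, 0, 0], [0, 0, 0, 0]]])

```text
t: 15.1
tcp_pos: [0.5005, -0.0397, 0.1447]
tool_rot: [-0.477, 0.522, 0.477, 0.522]
force: [0.4, 1.0, -1.4]
finger_gap: 0.266
```

Moving freely inward, so this is the hole. Pushing on.

Emit:
arm_command(series=[[[1.6, -1.15, 0, 0], [1.6, -1.15, 0, 0], [0, 0, 0, 0]]])

```text
t: 15.4
tcp_pos: [0.5027, -0.0399, 0.1415]
tool_rot: [-0.477, 0.522, 0.477, 0.522]
force: [-1.0, -0.2, 0.4]
finger_gap: 0.268
```

Emit:
arm_command(series=[[[1.6, -1.15, 0, 0], [1.6, -1.15, 0, 0], [0, 0, 0, 0]]])

```text
t: 15.7
tcp_pos: [0.505, -0.04, 0.1383]
tool_rot: [-0.477, 0.522, 0.477, 0.522]
force: [-1.7, -0.2, 2.3]
finger_gap: 0.269
```

Emit:
arm_command(series=[[[1.6, -1.15, 0, 0], [1.6, -1.15, 0, 0], [0, 0, 0, 0]]])

```text
t: 16.0
tcp_pos: [0.5073, -0.0403, 0.1351]
tool_rot: [-0.477, 0.522, 0.477, 0.522]
force: [-1.9, -0.0, 2.2]
finger_gap: 0.271
```

Emit:
arm_command(series=[[[1.6, -1.15, 0, 0], [1.6, -1.15, 0, 0], [0, 0, 0, 0]]])

```text
t: 16.3
tcp_pos: [0.5096, -0.0405, 0.1317]
tool_rot: [-0.477, 0.522, 0.477, 0.522]
force: [-3.0, -0.0, 3.0]
finger_gap: 0.268
```

Emit:
arm_command(series=[[[1.6, -1.15, 0, 0], [1.6, -1.15, 0, 0], [0, 0, 0, 0]]])

```text
t: 16.6
tcp_pos: [0.5113, -0.0406, 0.1291]
tool_rot: [-0.477, 0.522, 0.477, 0.522]
force: [-5.0, -0.3, 7.2]
finger_gap: 0.266
```

Emit:
arm_command(series=[[[1.2, -0.8, 0, 0], [0.8, -0.6, 0, 0], [0, 0, 0, 0], [0, 0, 0, 0]]])

```text
t: 17.0
tcp_pos: [0.5113, -0.0405, 0.1284]
tool_rot: [-0.476, 0.523, 0.478, 0.521]
force: [-10.3, -0.3, 18.8]
finger_gap: 0.266
```

```bash
python3 look.py side 200 360 80 260 3.3 l5.png
```

```text
17.05 [ 0.51131948 -0.04051768  0.12843943] [-10.75910505   1.17371626  18.84259298] 0.26867767295005435
```

View pics/l5.png

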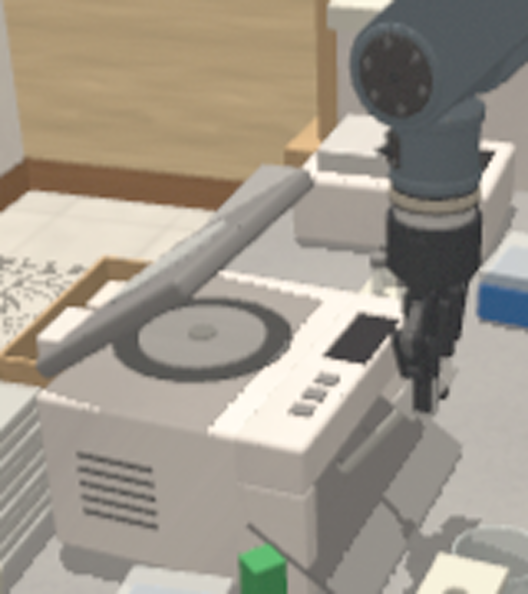

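The lid is open: in the view it stands tilted, from (215,190) up to (295,133). Withdrawing along the rod axis now.

Emit:
arm_command(series=[[[-10, 7, 0, 0], [-14, 10, 0, 0], [-14, 10, 0, 0], [-14, 10, 0, 0], [-16, 11, 0, 0], [-16, 11, 0, 0], [-16, 11, 0, 0], [-24, 10, 0, 0], [-24, 0, 0, 0], [0, 0, 0, 0]]])

```text
t: 18.05
tcp_pos: [0.4362, -0.0344, 0.2775]
tool_rot: [-0.48, 0.52, 0.474, 0.524]
force: [1.5, -0.1, -0.6]
finger_gap: 0.265
```

Emit:
arm_command(series=[[[0, 15, 34, 0], [0, 15, 35, 0], [0, 15, 35, 0], [0, 15, 35, 0], [0, 15, 35, 0], [0, 15, 35, 0], [0, 16, 34, 0], [0, 0, 0, 0], [0, 0, 0, 0]]])

```text
t: 18.95
tcp_pos: [0.3495, 0.2184, 0.2738]
tool_rot: [-0.478, 0.522, 0.478, 0.521]
force: [0.3, -0.2, -1.4]
finger_gap: 0.269
```

Emit:
arm_command(series=[[[15, 0, 0, 0], [8, 0, 0, 0], [0, 0, 0, 0], [0, 0, 0, 0]]])

```text
t: 19.35
tcp_pos: [0.3503, 0.2172, 0.2516]
tool_rot: [-0.477, 0.523, 0.477, 0.522]
force: [-0.6, -0.7, -1.6]
finger_gap: 0.266
```

```bash
python3 look.py side 310 410 190 290 5.5 l6.png; python3 - <<'E'
from h import *
for P in ([.4345,.2094,.138],[.4345,.2094,.160]): print((proj('side',P)-[309.6,189.6])*5.5)
E
```

```text
19.4 [0.3504585  0.21740456 0.25192691] [-0.1189845   0.75417895 -1.29685857] 0.2692661023195801
[149.76130224 383.71906422]
[151.3907948  340.09270433]
```

View pics/l6.png

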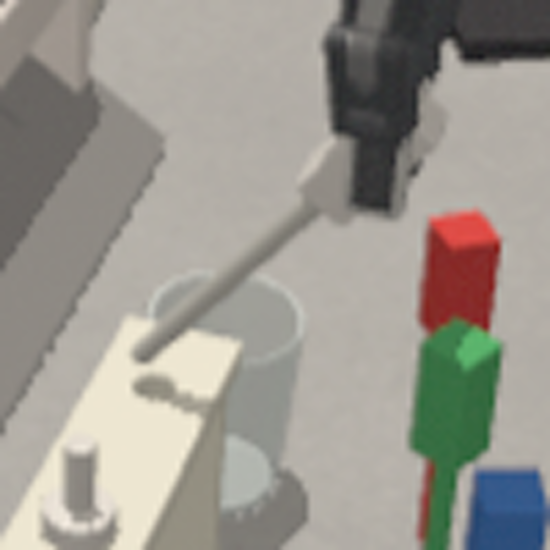

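View: the tip end is at about (140,355) in the crop, just up and left of the empty hole at (152,386).

```bash
python3 - <<'E'
from tilt import *
s=status.sense();Rm=Ro.from_quat(s['tool_rot']).as_matrix();H=s['tcp_pos']-.019*Rm[:,0]
c=lambda p:np.array(p)/5.5+[309.6,189.6]
a=tilt([c((140,354)),c((146,349)),c((220,288)),c((305,215))],H,Rm);print(H,a)
hole=onz('side',*c((152,386)),.138);print(hole)
d=hole-a[2][1];print('hole minus tipball (fwd,left,up)',-d@Rm[:,1],d@Rm[:,2],d[2])
E
```

```text
[0.350452   0.21740425 0.27092691] (np.float64(37.113428134862446), array([[ 0.08881228, -0.11888589],
       [ 0.08639006, -0.11571289],
       [ 0.05748833, -0.07818673],
       [ 0.02647211, -0.03649755]]), array([[0.43893629, 0.20932208, 0.15207118],
       [0.43652304, 0.20954251, 0.15524336],
       [0.40772844, 0.21217267, 0.1927597 ],
       [0.37682671, 0.21499523, 0.23443835]]))
[0.43331418 0.21057799 0.138     ]
hole minus tipball (fwd,left,up) -0.0032956457643074596 0.0007382713449129114 -0.01724335961135559
```

Emit:
arm_command(series=[[[5, 1.5, 0.7, 0], [5, 0, 0, 0], [5, 0, 0, 0], [6, 0, 0, 0], [0, 0, 0, 0], [0, 0, 0, 0]]])

```text
t: 20.0
tcp_pos: [0.3484, 0.2187, 0.2306]
tool_rot: [-0.477, 0.522, 0.477, 0.522]
force: [0.5, -0.4, -0.6]
finger_gap: 0.266
```

Emit:
arm_command(series=[[[0, 0, 0, 0], [-4, -8, 0, 0], [-4, -8, 0, 0], [-4.5, -11, 0, 0], [-4.5, -11.5, 0, 0], [-3, -12, 0, 0], [-2, -12, 0, 0], [0, -12, 0, 0], [0, -11, 0, 0], [0, 0, 0, 0]]], force=25)

```text
t: 21.0
tcp_pos: [0.4321, 0.2107, 0.252]
tool_rot: [-0.476, 0.524, 0.478, 0.52]
force: [-3.9, -0.7, -2.4]
finger_gap: 0.267
```

```bash
python3 look.py side 300 400 160 290 4.5 l7.png
```

```text
21.05 [0.43198999 0.21066108 0.25204522] [-3.71518487 -0.15055615 -2.59243145] 0.2689661016517802
```

View pics/l7.png

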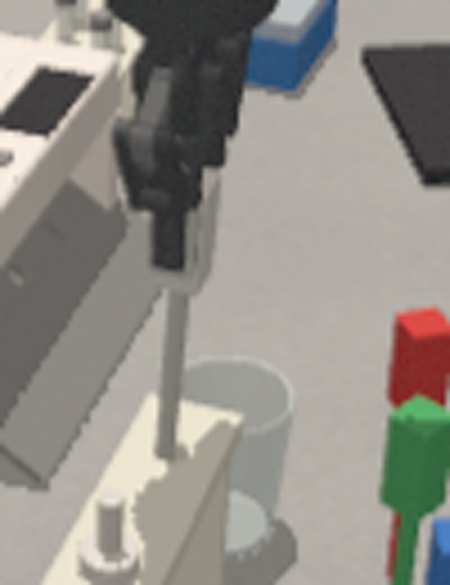

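View: the rod is nearly upright, leaning about 3° toward the robot, with its tip in the hole at (166,455) in the crop. I'll nudge it forward a little and lower it.

Emit:
arm_command(series=[[[3, -4, 0, 0], [6, -3, 0, 0], [10, 0, 0, 0], [10, 0, 0, 0], [0, 0, 0, 0]]])

```text
t: 21.55
tcp_pos: [0.4383, 0.2103, 0.2226]
tool_rot: [-0.476, 0.523, 0.478, 0.52]
force: [-4.1, 0.6, -2.9]
finger_gap: 0.267
```

```bash
cat > rt.py <<'E'
from tilt import *
s=status.sense();Rm=Ro.from_quat(s['tool_rot']).as_matrix();H=s['tcp_pos']-.019*Rm[:,0]
im=snapshot('side').astype(int).sum(2)/3
for z in np.arange(H[2]-.032,.142,-.012):
    u,v=proj('side',[H[0],H[1],z]);r=im[int(round(v)),int(u)-9:int(u)+10];print(round(z,3),round(u,1),int(round(v)),int(u)-9,r.astype(int))
print(s['tcp_pos'],s['force'])
E
python3 rt.py
```

```text
0.21 335.9 233 326 [ 84  84  83  78  73  83  85  84  82  82  81  79  80  82  85  76  81 115
 125]
0.198 335.8 237 326 [ 83  74  70 120 127 127 127 127 127  80  70  70  66  76 113 122 127 126
 128]
0.186 335.6 242 326 [119 126 126 126 126 125 123 123 108  76  71  69  66  99 125 113 100 100
 100]
0.174 335.5 246 326 [124 123 124 124 123 125 126 126 113  77  71  68  65  83  94  98  99 100
 100]
0.162 335.3 251 326 [126 126 126 126 135 180 191 192 140  82  71  68  65 181 192 192 192 192
 192]
0.15 335.2 255 326 [123 124 146 187 192 193 192 192 118  74  70  68  83 181 152 112 106 106
 106]
[0.43830574 0.21026397 0.22263387] [-4.14199763  0.61346199 -2.87160737]
```

Emit:
arm_command(series=[[[5, 1.5, 0, 0], [10, 1.5, 0, 0], [15, 0, 0, 0], [15, 0, 0, 0], [15, 0, 0, 0], [8, 0, 0, 0], [0, 0, 0, 0], [0, 0, 0, 0]]])

```text
t: 22.4
tcp_pos: [0.4383, 0.2107, 0.1562]
tool_rot: [-0.477, 0.522, 0.477, 0.522]
force: [-2.2, -1.0, -1.3]
finger_gap: 0.269
```

```bash
python3 rt.py | tail -1; python3 - <<'E'
from h import *
from station import snapshot
im=snapshot('side').astype(int).sum(2)//3
print([int(round(c)) for c in proj('side',[.4345,.2094,.138])]);print(im[244:266,326:350])
E
```

```text
[0.43825545 0.21072387 0.15622609] [-2.2096982  -1.04419374 -1.25248811]
[337, 259]
[[ 16  18  19  20  22  21  21  19  16  15  17  21  18  15  74  75  75  79
   99 104 104 105 105 104]
 [ 37  20  16  18  19  18  20  17  15  16  19  28  47  56  82  76  75  81
  100 103 103 104 105 104]
 [106 104  85  47  21  16  17  16  16  16  17  48  67  68  83  75  75  81
  100 103 103 104 105 105]
 [125 124 119  69  27  17  19  18  17  16  14  55  71  69  82  75  75  81
  100 103 103 104 104 105]
 [125 124 126  75  28  18  19  20  18  17  17  64  73  62  81  75  75  80
  100 102 102 103 104 105]
 [123 124 125  74  28  18  18  20  18  18  17  69  72  58  80  75  75  84
  100 102 102 104 104 104]
 [125 127 127  74  29  18  19  18  17  19  15  68  72  59  79  76  75  89
  105 106 106 106 105 104]
 [128 129 130  75  27  19  18  19  19  18  16  68  71  69  81  76  75  90
  106 109 108 108 107 107]
 [129 129 129  75  28  19  19  18  17  17  17  69  71  73  81  76  76  94
  107 108 109 109 109 109]
 [129 130 121  73  29  18  18  20  18  18  18  69  71  68  79  76  76  97
  107 109 109 108 109 109]
 [128 
[... 506 characters left out ...]
92 196 196 119  92  89  89  87  86  84  84  86  85  77  87 105 109
  109 108 109 108 109 109]
 [186 196 154 146 114 103 102  96  85  83  87  88  86  86  77  87 105 108
  109 109 109 108 109 105]
 [195 196 127 109 108 109 109 105  92  77  77  75  78  85  78  91 106 108
  109 109 108 108 109  94]
 [154 146 115 108 109 109 109 108 104  99  92  76  85  93  95 103 108 108
  108 108 108 108 104  83]
 [115 108 109 108 108 108 108 109 109 108 106 101 103 105 106 108 108 108
  108 109 108 108  93  79]
 [108 108 108 108 108 108 109 108 108 108 109 108 108 109 109 109 108 109
  109 109 109 104  84  80]
 [109 108 108 108 109 108 109 108 108 108 109 108 108 109 109 108 108 108
  109 109 108  93  78  82]]
```

Emit:
arm_command(series=[[[3, 2, 0, 0], [3, 1, 0, 0], [0, 0, 0, 0]]])

```text
t: 22.8
tcp_pos: [0.4366, 0.2114, 0.1506]
tool_rot: [-0.478, 0.52, 0.476, 0.523]
force: [0.8, 0.5, 1.1]
finger_gap: 0.271
```

Emit:
arm_command(series=[[[1.5, 0, 0, 0], [1, 0, 0, 0], [0, 0, 0, 0]]])

```text
t: 23.1
tcp_pos: [0.4367, 0.2114, 0.1504]
tool_rot: [-0.478, 0.52, 0.476, 0.524]
force: [-3.0, -1.5, 20.6]
finger_gap: 0.267
```

Emit:
arm_command(series=[[[-2, 0, 0, 0], [0, 0, 0, 0]]])

```text
t: 23.3
tcp_pos: [0.4361, 0.2113, 0.1505]
tool_rot: [-0.478, 0.521, 0.476, 0.523]
force: [-0.0, 0.3, 9.6]
finger_gap: 0.266
```

Emit:
arm_command(series=[[[0, 0, 0, 0], [0, 0, 0, 0], [0, 0, 0, 0], [0, 0, 0, 0], [0, 0, 0, 0], [-10, 0, 0, 0], [-30, 0, 0, 0], [-30, 0, 0, 0], [-30, 0, 0, 0], [-30, 0, 0, 0]]], jaw=80)

```text
t: 24.3
tcp_pos: [0.4343, 0.2109, 0.2812]
tool_rot: [-0.477, 0.522, 0.477, 0.522]
force: [0.6, -0.3, -0.2]
finger_gap: 0.797
```

Emit:
arm_command(series=[[[-20, 30, 0, 0], [0, 30, 0, 0], [0, 30, 0, 0], [0, 0, 0, 0], [0, 0, 0, 0]]])

```text
t: 24.8
tcp_pos: [0.3448, 0.2192, 0.3001]
tool_rot: [-0.478, 0.521, 0.477, 0.522]
force: [0.9, 0.6, 0.3]
finger_gap: 0.803
```

```bash
python3 - <<'E'
from h import *
from station import snapshot,status
for n in('top','side'):
    a=snapshot(n);cv2.imwrite(f'pics/{n}_end.png',a[...,::-1])
    b=cv2.imread(f'pics/{n}0.png');b=b[...,::-1].astype(int)
    x=slice(315,350);y=slice(230,305)
    if n=='side':
        print('handle now/before'); 
        for r in range(234,264,5): print(a.astype(int)[r,328:352].sum(1)//3, b[r,328:352].sum(1)//3)
        d=abs(a.astype(int)-b).sum(2)[266:300,312:336];print('stirrer diff',d.max(),(d>60).sum())
    else:
        h=cv2.cvtColor(np.ascontiguousarray(a[224:246,222:246,::-1]),cv2.COLOR_BGR2HSV);m=((h[...,1]<28)&(h[...,2]>165)).astype(np.uint8)
        k,l,st,ce=cv2.connectedComponentsWithStats(m)
        for i in range(1,k):
            if st[i,4]>15:print(st[i],onz('top',*(ce[i]+[222,224]),.193))
        d=abs(a.astype(int)-b).sum(2)[225:242,195:215];print('stirrer top diff',(d>60).sum())
print(status.sense()['tcp_pos'],status.sense()['force'])
E
```

```text
[ 5  6  8  8 59] [0.43617397 0.2112828  0.193     ]
stirrer top diff 98
handle now/before
[ 79  71 105 122 123 124 124 124 124 125 125 125 124 124 125 125 124 123
 123 124 122 122 123 123] [ 77  69 102 118 120 120 121 120 120 121 122 122 120 121 121 121 121 119
 120 119 118 118 119 119]
[118 123 122 123 127 171 181 181 182 181 182 180 180 182 185 187 129 134
 136 132 130 131 132 132] [114 120 119 119 120 135 174 176 176 175 175 176 176 175 176 178 127 130
 132 128 126 126 128 128]
[122 124 123  97  85  83  84  87  95 107 113 122 133 127  82  72  82  97
  99 100 100 100 101 101] [120 120 119 118 110  83  81  81  85  87  88  91  96  99 101 103  89  94
  96  97  97  97  98  98]
[119 121 122  90  85  85  84  84  84  83  83  82  83  76  72  72 102  99
  98  99  99  99 100 101] [117 117 118 127 148  95  81  81  81  81  82  79  80  79  79  74 105  97
  95  96  97  97  97  98]
[123 172 175 104  85  84  84  85  84  83  82  82  82  74  72  72 177 188
 188 189 188 187 188 188] [119 166 182 183 141  89  81  82  81  81  81  80  80  79  79  97 173 182
 182 182 183 183 183 183]
[188 187 165 100  84  83  83  84  84  83  83  82  81  72  72  94 135 183
 188 188 188 188 137  84] [183 183 184 183 128  87  81  81  80  81  80  80  79  79  79  83 129 177
 183 183 183 183 134  81]
stirrer diff 65 1
[0.34609715 0.2191751  0.29986392] [0.82930147 0.64952044 0.0188113 ]
```

```bash
python3 -c "
from station import ticket
print(ticket.sign_off())"
```

```text
the job is handed in; nothing more can be done
None
```

The job is done and handed in at about 25 s of the 72 s allowed. The lid sprang open and the rod is back in its own hole.

**What I did**
- The tool always points down, so I pivoted the rod about 36–37° in a light grip against the stand hole's rim.
- I slid the tip along the groove until the contact force dropped from about 8 N to zero, which marked the release hole.
- I pushed in until the spring was felt (8.8 N, then 21 N at the stop), and the picture showed the lid open.
- I then pivoted the rod upright in the stand hole, lowered the handle onto the plate, let go and backed the arm away.

**Last checks**
- The rod's handle measures about 2 mm from the hole's centre and stands upright.
- The stirrer is unchanged in the side view. In the top view 98 pixels around it changed, which I put down to the arm's shadow but did not confirm.
- I saw the lid open when it released, but did not look at it again before hand-in.
- I did not measure the bystanders again; the arm was not near any of them at their height.

**What went wrong**
- My first estimate of the service face was several millimetres too deep. One probing push therefore reached about 47 N at the wrist, within the 120 N limit.
- At later points it reached 32 N on the groove floor, 21 N at the bar's end stop and 21 N when the handle met the plate.

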